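# Release and open the board test jig

## Robot

A 7-joint arm with a two-finger parallel gripper is mounted at the origin on the work surface. World frame = base frame: x ahead of the robot, y to its left, z up, the work surface at z = 0. Lengths are in m, angles in rad, forces in N, time in s.
With the tool pointing down it reaches from about 0.4 to 0.85 m from the base axis. Payload 10.4 kg.
Tool frame: the origin (TCP) lies at the very end of the fingers, on their centre line; the grasp point (between the pads) lies r.hold_point_z behind it (r.hold_point_z is the distance from the TCP to the grasp point, in m); z points along the fingers, y is the direction in which the jaws open and shut (so a half turn about z gives the same grasp; the last joint's range is limited). The gripper opens to 87 mm and grips with 3 to 60 N. Pads are 19 mm wide; open, the fingers measure 117 mm over their backs; the gripper's body (75 mm by 190 mm) begins 51 mm behind the grasp point.
Start: joints at [-1.158, 0.332, -0.065, 1.46, 0.022, 1.35, -0.088], TCP at [0.264, 0.567, 0.223] pointing down, gripper open.
Joint ranges: [-2.6, 2.6], [-0.5, 2.12], [-1.47, 1.34], [0.16, 2.42], [-1.27, 4.41], [0.06, 2.06], [-2.6, 2.6]. Speed limits (rad/s): [2.22, 2.22, 2.79, 2.79, 3.14, 3.14, 3.14].

## Interface

Orientations are given as a unit quaternion [x, y, z, w].
In Python, from bench import r gives the robot as it stands.
- The arm moves only by the tool send_rows, never from a script. Its argument "commands" is a list of rows, each a list of 7 numbers: the shift along the world's x, y, z normalised to -1 to 1, where 1 is 0.03 m, then the turn, a rotation vector about the world's x, y, z normalised to -1 to 1, where 1 is 5 degrees, then the gripper command: -1 is fully open, 1 is shut, values between are in proportion. In form: [[tx, ty, tz, ax, ay, az, jaw], ...]. A call has 1 to 10 rows; each row shifts and turns the pose as measured when the row begins; what a row does not reach is not made up. A row lasts 1/12 s, in which the tool goes at most 41.7 mm and 7.16 degrees, less where a joint would pass 70% of its speed; a pose out of reach is approached as far as the arm can. A call with a number of a shift or a turn outside -1 to 1 is refused whole. A call with a gripper value outside its range is refused whole. The fingers move at their own pace and stop on an object; "grip_force" is the grip in N (left out, the last holds). Time passes only in rows, so rows that do not move let the fingers close. It gives the time, the measured TCP pose, the force and the opening at its end, in the units of the state.
- r.read_state(): the state, without advancing time (a new reading comes with each control period).
- r.camera(name): name is "scene" or "side" or "wrist"; returns the picture (400x640x3 uint8, blue, green, red); there is no depth.
- r.calibration(name): a dict with "K" (3x3 intrinsics, pixels), "R" (3x3) and "t" (3): a world point X has camera coordinates R X + t; the wrist camera has in their place "mount" (4x4, takes a point from camera to tool coordinates, whose origin is the TCP and whose axes are the flange's). Camera axes: x right, y down, z forward; pixel columns grow to the right and rows downward; lengths in m; the calibration is good to about 2 mm. A picture is of the moment at which its call begins: read the wrist's pose just before it. calibration takes no time and is no camera call.
- r.close_job(): hands the job in, once; it reports no verdict.
The state is a dict: "time": time; "joint_positions": joint angles; "joint_vel": joint speeds; "joint_torque": joint torques, N m; "ee_pos": TCP position; "eef_rot": TCP orientation; "ft_force": force on the tool from outside, world axes, zero at the start; "torque": the same for the moment, N m; "width": finger opening in m.
Only numpy, scipy, OpenCV 4.12 (cv2) and the standard library are available. Lean on these libraries where they do the work, as an engineer would, in place of code of your own. Each camera call takes 0.05 s, during which the arm holds its last target.

## Task

The electrical test of the satellite board is finished: open the test jig. Press the release tab at the front of the jig so that the sprung lid pops up, then push the lid on over its hinge until it is fully open against its stop. Leave the board untouched in its nest and the things standing round the jig where they are, and end with the hand clear.

Things in the scene. Friction and masses are not known exactly. Their poses are not given: they have to be found in the camera images.
- jig: clamshell test jig for circuit boards, fixed to the bench: blue metal base 130 (x) x 150 (y) mm with an aluminium-framed clear lid, 81 mm high when shut. Origin: centre of the underside, on the bench. Its x axis points from the front (release tab, on the robot's side) to the back (hinge), z up; it stands turned by up to 0.45 rad. The rim of the base is 70 mm above the bench.
- lid (a joint): angle of the lid in rad: 0 shut and latched, 1.83 (105 deg, leaning back past upright) fully open against its stop. A spring lifts the released lid, damped, in about a second to roughly 0.75 to 1.0 and no further; from there a stiff hinge keeps it wherever it is left, and it takes about 1 N at its front edge to push it on. Pushed past upright it does not fall by itself.
- lid_hinge (a point): the lid's hinge axis, at the middle of the hinge pin: 68 mm behind the jig's origin and 74 mm above the bench. The axis runs along the jig's y. Two short stop posts behind it, 55 mm either side of the middle, reach 100 mm above the bench; the open lid leans on them.
- lid_edge (a point): middle of the lower edge of the lid's front bar, 133 mm from the hinge, 71 mm above the bench when shut; moves with the lid. The frame is 146 mm wide, 10 mm thick (underside 3 mm below the hinge axis when shut); a steel lip 24 mm wide sticks out 9.5 mm at the middle of the front. Four thin pushers, 11 mm long, stand under the frame 35 and 101 mm from the hinge, 30 mm either side of the middle.
- tab (a joint): angle of the release tab in rad: 0 at rest, 0.30 fully pressed; the lid is let go at about 0.15 to 0.20. The tab and the hook over the lid's lip are one bell crank on a pin 38 mm behind tab_pad, 50 mm above the bench. It springs back when let go. Pressing at tab_pad takes about 3 N to start and 6 N fully down.
- tab_pad (a point): the place to press, on top of the ribbed steel release tab: a level plate 36 mm wide (y) standing out from the middle of the base's front face, its top 54 mm above the bench, nothing under it. The point is 110 mm in front of the jig's origin, 15 mm behind the tab's free end; pressed straight down it travels 11 mm. An upright hook, 84 mm high, begins 23 mm behind the point.
- board: green circuit board 90 x 96 x 2.4 mm with a black header 9 mm high, lying loose in the corner nests inside the jig under the lid. Origin: centre of its underside, 54 mm above the bench. Not to be touched.
- tape: roll of amber polyimide tape lying flat, 72 mm across, 19 mm high, near the jig; origin at the centre of its underside. Bystander.
- driver: grey-handled screwdriver, 140 mm long, lying near the jig. Bystander.
- solvent: white plastic solvent bottle, 46 mm across, 100 mm high, standing near the jig; origin at the centre of its underside. Bystander.

How it is judged:
On the way, in this order (a step that is already met when the one before it is completed fails the run):
1. the release tab is pressed by the hand while the lid is still shut (value of joint tab above 0.1 rad and contact force between any of the fingers, the arm and tab above 0.5 N and value of joint lid below 0.3 rad), for 0.02 s.
2. the lid has sprung up (value of joint lid above 0.6 rad), for 0.1 s.
3. the lid is pushed to its stop (value of joint lid above 1.76 rad), for 0.2 s.
At the end, for the whole second after the job is handed in: The lid rests fully open, within 0.08 rad (5 deg) of its stop, the tab has sprung back, the board lies within 5 mm of where it was, and the tape, screwdriver and bottle (upright) stand within 30 mm of where they were (value of joint lid above 1.75 rad and velocity of joint lid between -0.05 and 0.05 rad/s and value of joint tab below 0.05 rad and distance of board from where it was at the start of the episode below 0.005 m and distance of each of tape, driver, solvent from where it was at the start of the episode below 0.03 m and angle between solvent's own z axis and vertical below 0.3 rad); the robot touches nothing.
It fails at once if the hand touches the board (contact force between any of the fingers, the arm and board above 0.5 N).
It fails at once if the board is moved or lifted out of its nest (distance of board from where it was at the start of the episode above 0.008 m).
It fails at once if a bystander is lifted, carried or shoved (distance of any of tape, driver, solvent from where it was at the start of the episode above 0.03 m).
It fails at once if the solvent bottle is tipped (angle between solvent's own z axis and vertical above 0.3 rad).
It also fails if it takes over 42 s, if anything falls off the work surface, if the arm or the gripper's body presses on something with over 40 N, if the wrist force passes 120 N, or if a joint passes its speed limit or range.

## Working session

There is one attempt and no reset: what is moved stays moved. The work goes in short steps, Python scripts to look and compute and a tool call to move; the robot and the scene stay as the last step left them, time stands still between calls to the robot, and variables do not carry over. Pictures are saved under pics/ and viewed, and the job is handed in when it is done.

Besides the shell and the picture viewer there is one more tool, called after "Emit:" as a command line: name --pt "numbers of a row" for each row, then --argument value for the rest. send_rows: Moves the arm, as the interface text tells. Scaled input: -1 to 1 covers 0.03 m each way for a shift and 5 degrees each way for a turn. Its arguments: {"type":"object","properties":{"commands":{"type":"array"},"grip_force":{"type":"number"}},"required":["commands"]}

```bash
mkdir -p pics; ls; python3 - <<'E'
from bench import r
import cv2
s=r.read_state(); print(s['time'],s['ee_pos'],s['eef_rot'],s['width'],r.hold_point_z)
for n in ['scene','side','wrist']:
    cv2.imwrite(f'pics/{n}0.png',r.camera(n)); print(n,r.calibration(n))
E
```

```text
pics
0.0 [0.2636681  0.5662362  0.22176694] [ 2.16160313e-01  9.76357638e-01 -6.84158738e-04 -1.19026170e-04] 0.08713069561403844 0.0187
scene {'K': array([[443.5795764 ,   0.        , 314.83630652],
       [  0.        , 443.5795764 , 200.64101815],
       [  0.        ,   0.        ,   1.        ]]), 'R': array([[-0.72565405,  0.68786225,  0.0164843 ],
       [ 0.37963192,  0.42024042, -0.82418299],
       [-0.57385173, -0.59181376, -0.56608363]]), 't': array([ 0.39575774, -0.18403262,  1.37222776])}
side {'K': array([[421.76618881,   0.        , 324.31769036],
       [  0.        , 421.76618881, 200.35094699],
       [  0.        ,   0.        ,   1.        ]]), 'R': array([[ 0.99611591, -0.08799963,  0.00302712],
       [-0.05920729, -0.69485394, -0.7167095 ],
       [ 0.06517358,  0.7137465 , -0.69736528]]), 't': array([-0.61592269,  0.1284713 ,  1.04604552])}
wrist {'K': array([[280.44488489,   0.        , 322.2100695 ],
       [  0.        , 280.44488489, 197.06668113],
       [  0.        ,   0.        ,   1.        ]]), 'mount': array([[-1.10070504e-03, -9.59675698e-01, -2.81107351e-01,
         7.76925076e-02],
       [ 9.99999375e-01, -1.00088151e-03, -4.98680255e-04,
        -1.01879583e-03],
       [ 1.97216171e-04, -2.81107724e-01,  9.59676200e-01,
        -1.61740779e-01],
       [ 0.00000000e+00,  0.00000000e+00,  0.00000000e+00,
         1.00000000e+00]])}
```

View pics/scene0.png

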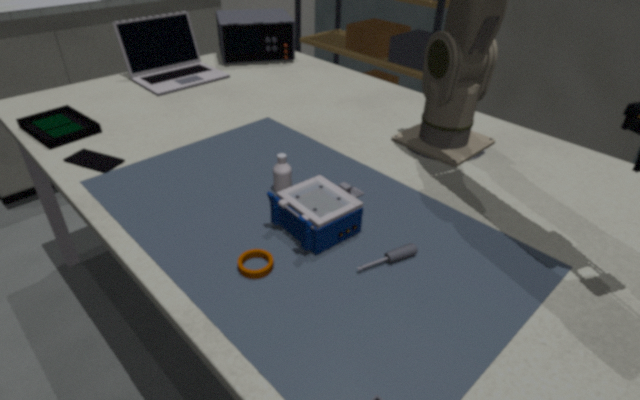

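View pics/side0.png

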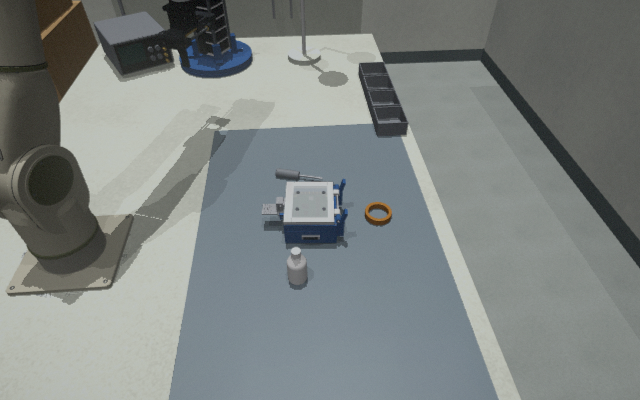

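View pics/wrist0.png

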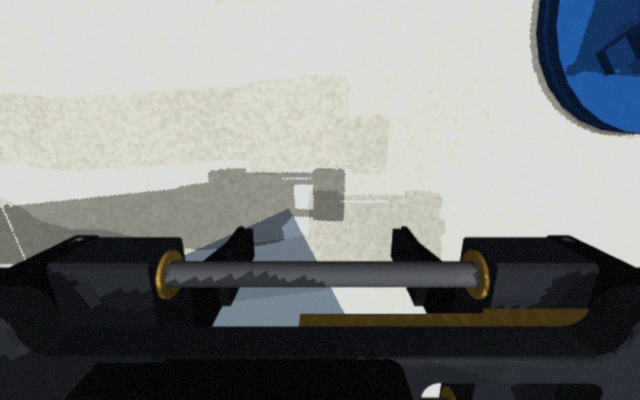

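The scene and side views show the jig with its tab towards the robot: at about (350,188) in scene and (268,210) in side. The bottle, tape and screwdriver stand around it. I'll zoom in on both views.

```bash
python3 - <<'E'
import cv2
a=cv2.imread('pics/scene0.png')[150:285,225:425]; b=cv2.imread('pics/side0.png')[160:290,245:405]
cv2.imwrite('pics/sc0z.png',cv2.resize(a,None,fx=4,fy=4,interpolation=cv2.INTER_CUBIC))
cv2.imwrite('pics/si0z.png',cv2.resize(b,None,fx=4.5,fy=4.5,interpolation=cv2.INTER_CUBIC))
E
```

```text
(no output)
```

View pics/sc0z.png

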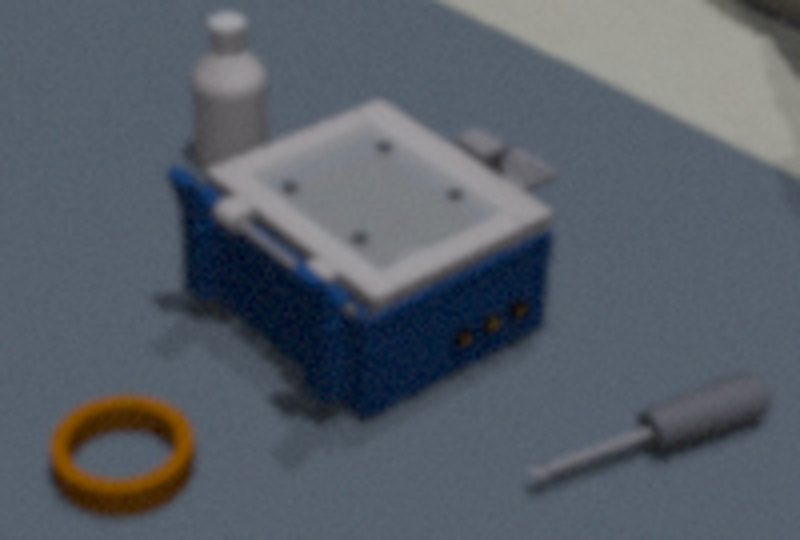

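View pics/si0z.png

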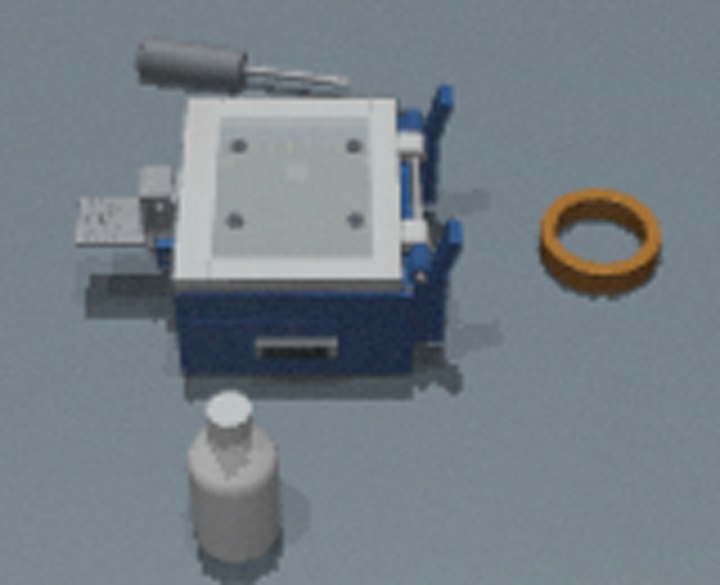

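```bash
cat > h.py <<'E'
import numpy as np
from bench import r
def ray(cal,px,z):
    K=cal['K'];R=cal['R'];t=cal['t'];c=-R.T@t
    d=R.T@np.linalg.solve(K,[px[0],px[1],1.]); return c+d*(z-c[2])/d[2]
def proj(cal,X):
    p=cal['K']@(cal['R']@np.array(X)+cal['t']); return p[:2]/p[2]
def jw(o,yaw,p):
    c,s=np.cos(yaw),np.sin(yaw); return np.array([o[0]+c*p[0]-s*p[1],o[1]+s*p[0]+c*p[1],p[2]])
E
python3 - <<'E'
from h import *
f=lambda z,s,o:(np.array(z)+.5)/s-.5+o
S=r.calibration('side');C=r.calibration('scene')
names=['F+','B+','B-','F-']
si=[f(p,4.5,np.array([245,160])) for p in [(188,99),(397,97),(407,281),(177,280)]]
sc=[f(p,4,np.array([225,150])) for p in [(552,210),(374,303),(210,172),(378,98)]]
for n,a,b in zip(names,si,sc): print(n,ray(S,a,.081)[:2],ray(C,b,.081)[:2])
tab=[f(p,4.5,np.array([245,160])) for p in [(78,198),(77,244)]]
for p in tab: print('tabend',ray(S,p,.054))
print('tab sc',ray(C,f((553,176),4,np.array([225,150])),.054),ray(C,f((508,150),4,np.array([225,150])),.054))
for n,p,z in [('bottle cap',(230,410),.1),('drv handle',(190,65),.012),('tape',(600,235),.01)]: print(n,ray(S,f(p,4.5,np.array([245,160])),z))
print('drv sc',[ray(C,f(p,4,np.array([225,150])),.01) for p in [(765,390),(650,430),(535,480)]])
E
```

```text
F+ [0.52868134 0.12759715] [0.52756284 0.12774438]
B+ [0.65122684 0.11896587] [0.65422112 0.12234824]
B- [ 0.64143202 -0.02820571] [ 0.63956784 -0.02281963]
F- [ 0.51939444 -0.0170414 ] [ 0.51648158 -0.01780271]
tabend [0.46260882 0.07760386 0.054     ]
tabend [0.46269446 0.04065311 0.054     ]
tab sc [0.47013495 0.08057506 0.054     ] [0.46899974 0.04428333 0.054     ]
bottle cap [ 0.5442485  -0.12339419  0.1       ]
drv handle [0.52852521 0.23897836 0.012     ]
tape [0.7689099  0.06457727 0.01      ]
drv sc [array([0.48837828, 0.25029749, 0.01      ]), array([0.55828847, 0.22911424, 0.01      ]), array([0.62957473, 0.21395869, 0.01      ])]
```

Estimated jig pose: origin about (0.588, 0.051), yaw about -0.068, and tab pad about (0.478, 0.058). The two views agree to within a few mm. Next I'll approach with the jaws shut and aligned to the jig, tilting the tool so the body leans towards the robot.

Emit:
send_rows --pt "0.3 -0.95 0.1 0 0 0.4 1" --pt "0.3 -0.95 0 0 0 0.4 1" --pt "0.3 -0.95 0 0 0 0.4 1" --pt "0.3 -0.95 0 0 0 0.4 1" --pt "0.3 -0.95 0 0 0 0.4 1" --pt "0.3 -0.95 0 0 0 0.4 1" --pt "0.3 -0.95 0 0 0 0.4 1" --pt "0.3 -0.95 0 0 0 0.4 1" --pt "0.3 -0.95 0 0 0 0.4 1" --pt "0.3 -0.95 0 0 0 0.4 1"

```text
time: 0.98
ee_pos: [0.3497, 0.2726, 0.2202]
eef_rot: [0.03, 1.0, -0.003, -0.002]
ft_force: [0.8, 0.7, 0.9]
width: 0.0283
```

Emit:
send_rows --pt "0.4 -0.9 -0.1 -0.07 -0.8 0 1" --pt "0.4 -0.9 -0.2 -0.07 -0.8 0 1" --pt "0.4 -0.9 -0.2 -0.07 -0.8 0 1" --pt "0.4 -0.9 -0.2 -0.07 -0.8 0 1" --pt "0.4 -0.9 -0.2 -0.05 -0.8 0 1" --pt "0.4 -0.9 -0.2 0 0 0 1" --pt "0.4 -0.9 -0.2 0 0 0 1" --pt "0.4 -0.6 -0.2 0 0 0 1"

```text
time: 1.65
ee_pos: [0.4486, 0.0529, 0.1738]
eef_rot: [0.03, 0.983, -0.011, 0.181]
ft_force: [-0.1, 0.4, -0.1]
width: 0.0004
```

```bash
cat > st.py <<'E'
from h import *
import sys,cv2
from scipy.spatial.transform import Rotation as Ro
O=np.array([.588,.0507]);Y=-.068
s=r.read_state();p=s['ee_pos'];R=Ro.from_quat(s['eef_rot']).as_matrix()
d=np.array(p[:2])-O;c,sn=np.cos(Y),np.sin(Y)
print('t',s['time'],'world',np.round(p,4),'jig x,y,z mm',np.round(1e3*np.array([c*d[0]+sn*d[1],-sn*d[0]+c*d[1],p[2]]),1),'F',np.round(s['ft_force'],1),'w',s['width'])
print('toolz',R[:,2].round(3),'tooly',R[:,1].round(3),'q',np.round(s['joint_positions'],2))
tag=sys.argv[1] if len(sys.argv)>1 else None
if tag:
    for n in sys.argv[2:]:
        im=r.camera(n)
        if n=='scene': im=im[100:285,225:455]
        if n=='side': im=im[90:290,225:425]
        cv2.imwrite(f'pics/{n}_{tag}.png',cv2.resize(im,None,fx=3 if n!='wrist' else 1,fy=3 if n!='wrist' else 1,interpolation=cv2.INTER_CUBIC))
E
python3 st.py a side scene
```

```text
t 1.65 world [0.4486 0.0529 0.1738] jig x,y,z mm [-139.3   -7.3  173.8] F [-0.1  0.4 -0.1] w 0.0003703047147698113
toolz [ 0.354 -0.033 -0.935] tooly [ 0.064  0.998 -0.011] q [-0.68 -0.33  0.29  2.26  0.33  0.9   0.95]
```

View images.

View pics/side_a.png

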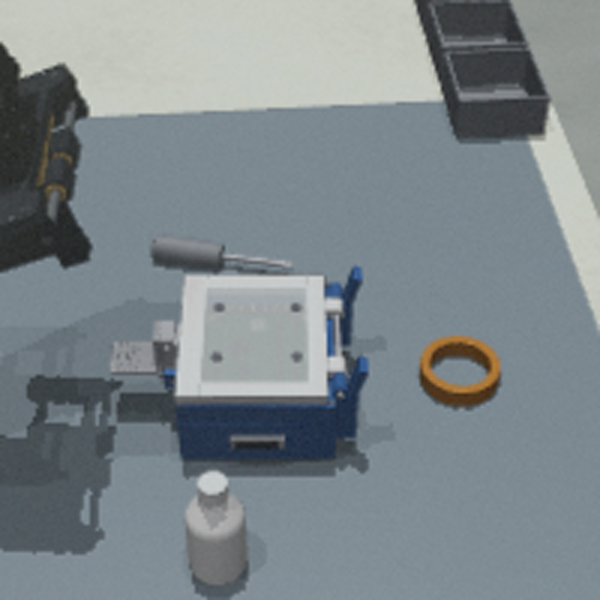

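View pics/scene_a.png

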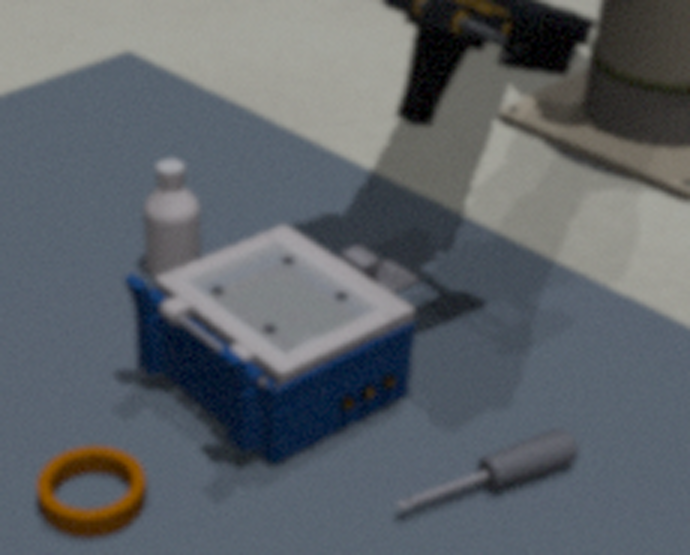

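Side (75,250) and scene (415,110): the jaws are shut and hovering in front of the tab, with the jig and bystanders undisturbed. Descending to just above the pad.

Emit:
send_rows --pt "0.21 0.05 -0.66 0 0 0 1" --pt "0.21 0.05 -0.66 0 0 0 1" --pt "0.21 0.05 -0.66 0 0 0 1" --pt "0.21 0 -0.66 0 0 0 1" --pt "0.21 0 -0.66 0 0 0 1" --pt "0 0 0 0 0 0 1"

```text
time: 2.25
ee_pos: [0.4818, 0.0587, 0.0726]
eef_rot: [0.033, 0.983, -0.01, 0.182]
ft_force: [-0.8, -0.2, 0.4]
width: 0.0006
```

```bash
python3 st.py b side scene
```

```text
t 2.25 world [0.4818 0.0587 0.0726] jig x,y,z mm [-106.5    0.8   72.6] F [-0.8 -0.2  0.4] w 0.0005843527708517136
toolz [ 0.357 -0.031 -0.934] tooly [ 0.068  0.998 -0.007] q [-0.69 -0.08  0.36  2.31  0.31  0.59  0.95]
```

View pics/side_b.png

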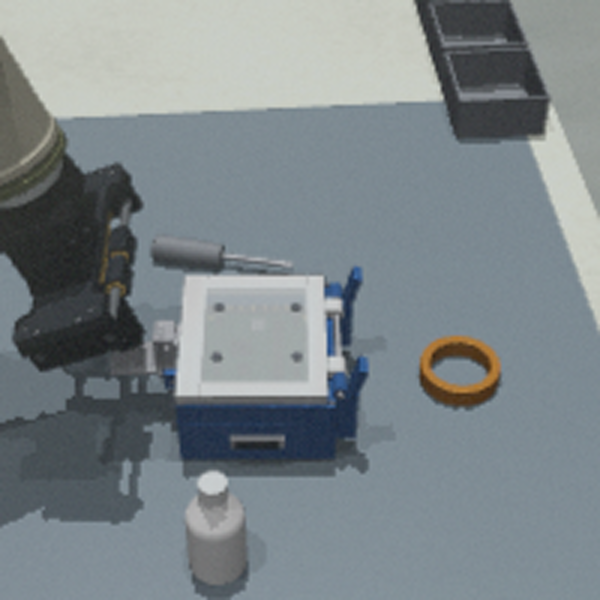

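View pics/scene_b.png

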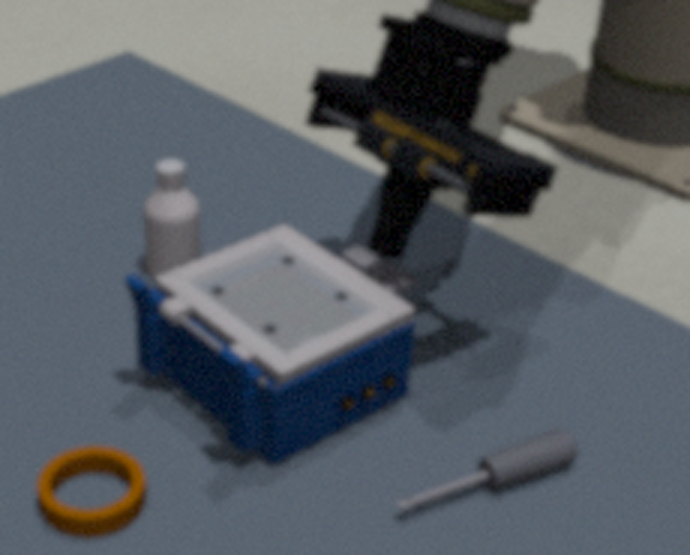

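Scene (385,250): the closed fingertips are over the tab, clear of the hook at (360,262). Pressing down.

Emit:
send_rows --pt "0 0 -0.35 0 0 0 1" --pt "0 0 -0.3 0 0 0 1" --pt "0 0 -0.2 0 0 0 1" --pt "0 0 -0.2 0 0 0 1"

```text
time: 2.68
ee_pos: [0.4849, 0.061, 0.0488]
eef_rot: [0.033, 0.982, -0.007, 0.186]
ft_force: [-1.9, -3.3, 5.0]
width: 0.0001
```

```bash
python3 st.py
```

```text
t 2.6833 world [0.4849 0.061  0.0488] jig x,y,z mm [-103.5    3.3   48.8] F [-1.9 -3.3  5. ] w 0.00014716818343041765
toolz [ 0.365 -0.025 -0.931] tooly [ 0.067  0.998 -0.001] q [-0.69 -0.02  0.37  2.33  0.31  0.5   0.94]
```

Emit:
send_rows --pt "-0.1 -0.06 -0.15 0 0 0 1" --pt "-0.05 0 -0.1 0 0 0 1"

```text
time: 2.85
ee_pos: [0.4838, 0.0606, 0.0442]
eef_rot: [0.033, 0.981, -0.005, 0.19]
ft_force: [-28.3, -9.3, 60.8]
width: 0.0007
```

```bash
python3 st.py c side scene
```

```text
t 2.85 world [0.4838 0.0606 0.0442] jig x,y,z mm [-104.7    2.8   44.2] F [-28.3  -9.3  60.8] w 0.0006885069151478
toolz [ 0.372 -0.022 -0.928] tooly [0.067 0.998 0.003] q [-0.69 -0.02  0.37  2.34  0.32  0.48  0.93]
```

View pics/side_c.png

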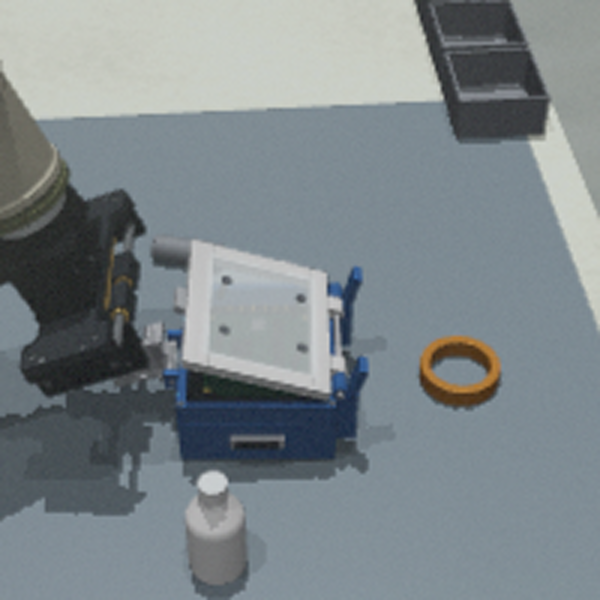

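View pics/scene_c.png

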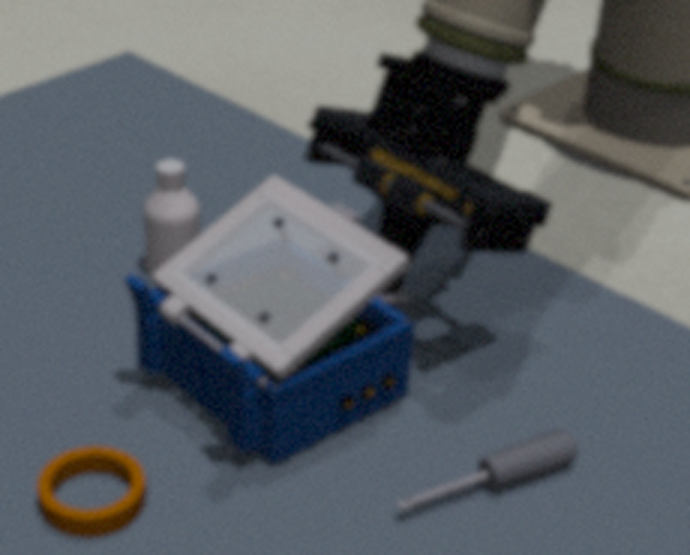

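The lid is released and rising: its front edge is at about (200,240) in side. The tab is at its stop, with 61 N at the wrist. Lifting off and back.

Emit:
send_rows --pt "-0.2 0 0.4 0 0 0 1" --pt "-0.3 0 0.7 0 0 0 1" --pt "-0.3 0 0.7 0 0 0 1" --pt "-0.1 -0.1 0.7 0 -0.6 0 1" --pt "0 0 0.7 0 -0.6 0 1" --pt "0 0 0.7 0 -0.5 0 1" --pt "0 0 0 0 0 0 1" --pt "0 0 0 0 0 0 1"

```text
time: 3.62
ee_pos: [0.4565, 0.0571, 0.1699]
eef_rot: [0.035, 0.963, -0.001, 0.269]
ft_force: [-0.0, -0.5, -0.2]
width: 0.0005
```

```bash
python3 st.py d side scene
```

```text
t 3.6167 world [0.4565 0.0571 0.1699] jig x,y,z mm [-131.6   -2.5  169.9] F [-0.  -0.5 -0.2] w 0.0004680173386840407
toolz [ 0.517 -0.021 -0.856] tooly [0.067 0.998 0.016] q [-0.64 -0.42  0.2   2.39  0.5   0.72  0.76]
```

View pics/side_d.png

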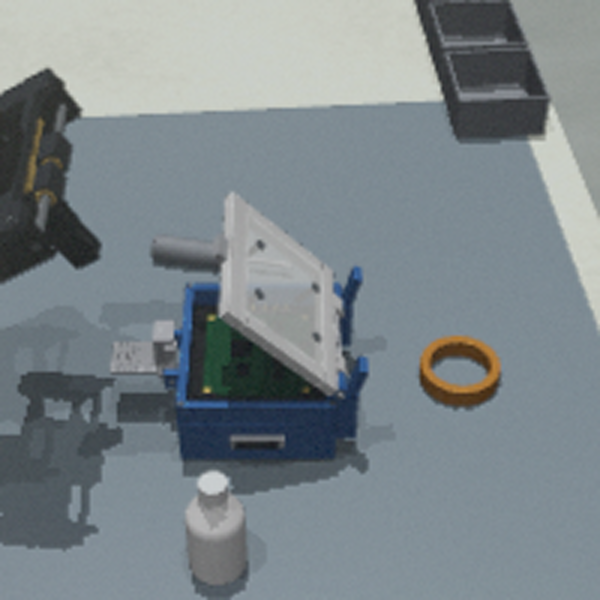

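View pics/scene_d.png

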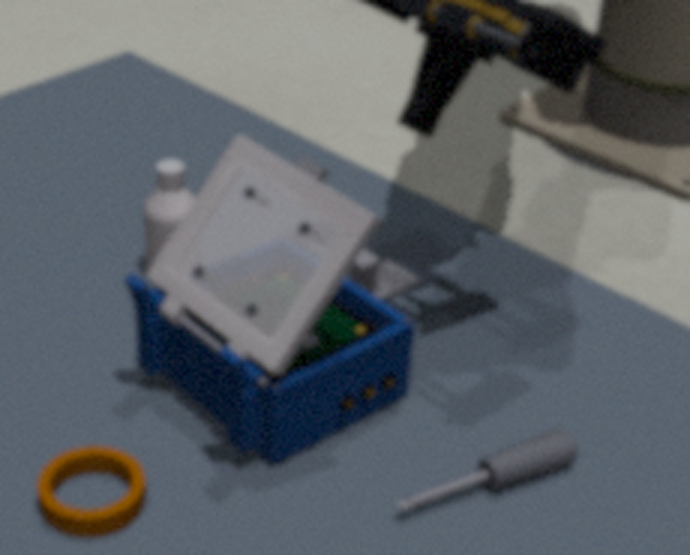

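The lid has sprung up, with its front edge at side (225,192-318). The board is visible in its nest and the tab is back up. Triangulating the front corners to get the angle.

```bash
python3 - <<'E'
from h import *
import cv2
S=r.calibration('side');C=r.calibration('scene')
P=lambda c:c['K']@np.c_[c['R'],c['t']]
z=lambda p,o:(np.array(p)+.5)/3-.5+np.array(o)
O=np.array([.588,.0507]);Y=-.068
for a,b in [((231,192),(376,211)),((221,320),(240,135))]:
    X=cv2.triangulatePoints(P(S),P(C),z(a,(225,90)).astype(float),z(b,(225,100)).astype(float)).ravel();X=X[:3]/X[3]
    d=X[:2]-O;xj=np.cos(Y)*d[0]+np.sin(Y)*d[1]
    print(X.round(4),'jig',xj,-np.sin(Y)*d[0]+np.cos(Y)*d[1], 'ang', np.arctan2(X[2]-.074,.068-xj)-np.arctan2(7,133))
E
```

```text
[0.5715 0.1231 0.1754] jig -0.02135728539203554 0.0710662320275867 ang 0.7956711500170649
[ 0.557  -0.0243  0.1695] jig -0.025830586096168826 -0.07694127512039181 ang 0.7415519425679457
```

Emit:
send_rows --pt "0.5 0 -0.4 0 0 0 1" --pt "0.7 0 -0.4 0 0 0 1" --pt "0.7 0 0 0 0 0 1" --pt "0.7 -0.05 0 0 0 0 1" --pt "0 0 0 0 0 0 1"

```text
time: 4.13
ee_pos: [0.5369, 0.0541, 0.1385]
eef_rot: [0.034, 0.964, -0.004, 0.264]
ft_force: [0.4, 0.6, 0.5]
width: 0.0003
```

```bash
python3 st.py e side scene
```

```text
t 4.1333 world [0.5369 0.0541 0.1385] jig x,y,z mm [-5.130e+01 -1.000e-01  1.385e+02] F [0.4 0.6 0.5] w 0.00030880393708783004
toolz [ 0.509 -0.026 -0.86 ] tooly [0.068 0.998 0.011] q [-0.65 -0.15  0.34  2.27  0.45  0.55  0.86]
```

View pics/side_e.png

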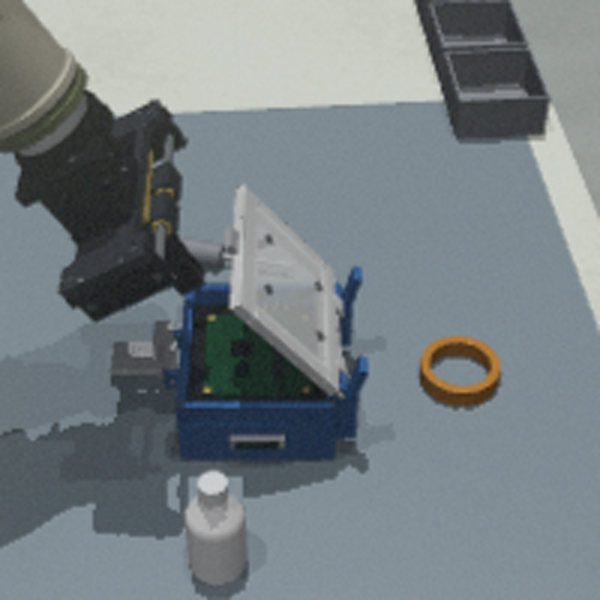

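View pics/scene_e.png

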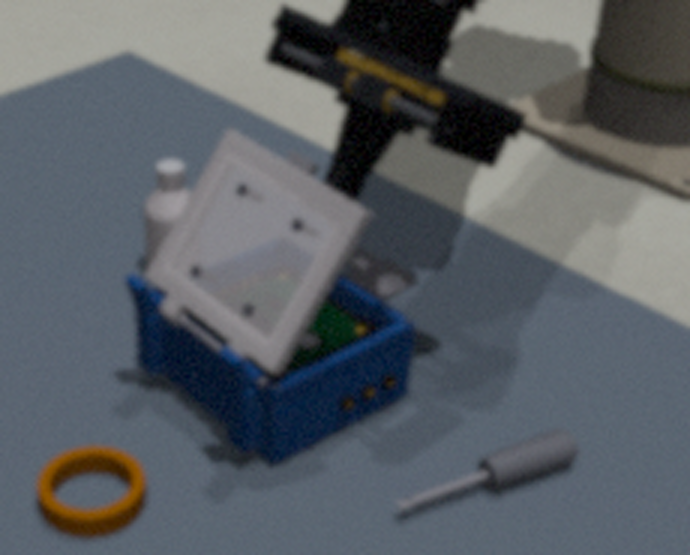

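The fingertip at side (190,285) is in front of and slightly below the lid's lip at (228,240). The lid is now at about 0.85 rad. Pushing along the arc.

Emit:
send_rows --pt "0.4 -0.03 0.23 0 0 0 1" --pt "0.4 -0.03 0.23 0 0 0 1" --pt "0.43 -0.03 0.33 0 0 0 1" --pt "0.43 -0.03 0.33 0 0 0 1" --pt "0.43 -0.03 0.2 0 0 0 1"

```text
time: 4.65
ee_pos: [0.591, 0.0491, 0.1713]
eef_rot: [0.033, 0.966, -0.006, 0.256]
ft_force: [-1.9, -0.4, 0.7]
width: 0.0008
```

```bash
python3 st.py f side
```

```text
t 4.65 world [0.591  0.0491 0.1713] jig x,y,z mm [  3.1  -1.4 171.3] F [-1.9 -0.4  0.7] w 0.0007861722886700472
toolz [ 0.495 -0.028 -0.869] tooly [0.067 0.998 0.006] q [-0.67 -0.06  0.41  2.11  0.31  0.61  1.04]
```

View pics/side_f.png

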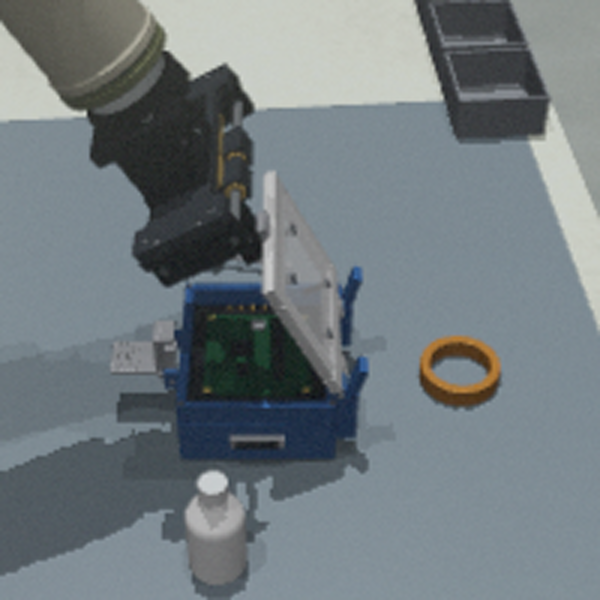

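The lid is moving with the finger, which is in contact at about (255,255) with a force of about 2 N. Continuing along the arc.

Emit:
send_rows --pt "0.4 -0.02 0.2 0 0 0 1" --pt "0.4 -0.02 0.18 0 0 0 1" --pt "0.4 -0.02 0.1 0 0 0 1" --pt "0.4 -0.02 0.07 0 0 0 1" --pt "0.4 -0.02 0.03 0 0 0 1"

```text
time: 5.12
ee_pos: [0.6478, 0.046, 0.1853]
eef_rot: [0.033, 0.967, -0.006, 0.252]
ft_force: [-1.1, -0.9, 0.1]
width: 0.0005
```

```bash
python3 st.py g side
```

```text
t 5.1167 world [0.6478 0.046  0.1853] jig x,y,z mm [ 60.   -0.6 185.3] F [-1.1 -0.9  0.1] w 0.0005334727619404005
toolz [ 0.487 -0.029 -0.873] tooly [0.068 0.998 0.005] q [-0.64  0.07  0.45  1.96  0.16  0.63  1.19]
```

View pics/side_g.png

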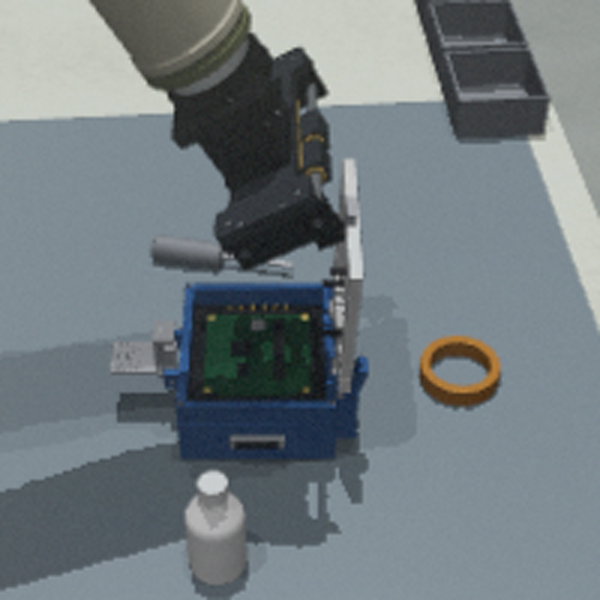

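The lid is a little past upright. I'll keep pushing towards the stop in shrinking steps and watch the force.

Emit:
send_rows --pt "0.35 -0.02 0.0 0 0 0 1" --pt "0.3 -0.02 0.0 0 0 0 1" --pt "0.2 -0.02 0 0 0 0 1"

```text
time: 5.42
ee_pos: [0.6718, 0.0444, 0.1824]
eef_rot: [0.033, 0.968, -0.007, 0.25]
ft_force: [-1.4, 0.8, -1.1]
width: 0.0005
```

```bash
python3 st.py
```

```text
t 5.4167 world [0.6718 0.0444 0.1824] jig x,y,z mm [ 84.   -0.6 182.4] F [-1.4  0.8 -1.1] w 0.0005341286503200004
toolz [ 0.483 -0.029 -0.875] tooly [0.068 0.998 0.004] q [-0.62  0.13  0.46  1.9   0.1   0.63  1.25]
```

Emit:
send_rows --pt "0.15 -0.01 0 0 0 0 1" --pt "0.12 -0.01 0 0 0 0 1" --pt "0.1 -0.01 0 0 0 0 1"

```text
time: 5.67
ee_pos: [0.6749, 0.0443, 0.181]
eef_rot: [0.034, 0.97, -0.006, 0.241]
ft_force: [-52.1, -0.5, 40.1]
width: 0.0001
```

```bash
python3 st.py h side scene
```

```text
t 5.6667 world [0.6749 0.0443 0.181 ] jig x,y,z mm [ 87.1  -0.5 181. ] F [-52.1  -0.5  40.1] w 9.585551813475135e-05
toolz [ 0.466 -0.028 -0.884] tooly [0.069 0.998 0.005] q [-0.61  0.15  0.45  1.88  0.07  0.65  1.28]
```

View pics/side_h.png

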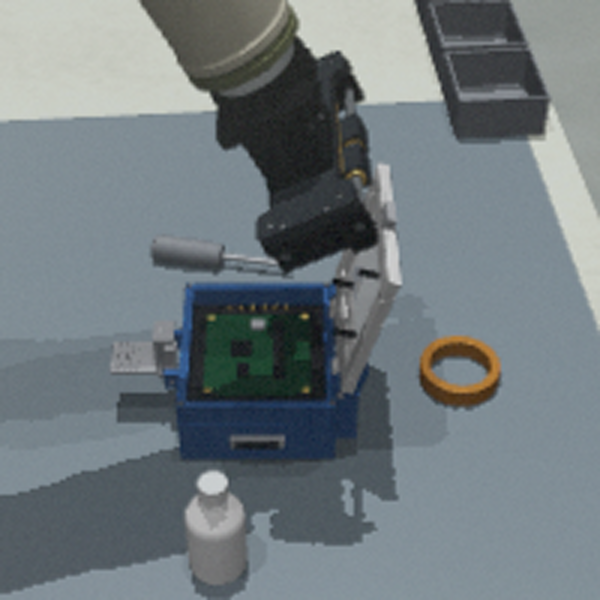

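The lid leans back against the stop posts, with about 65 N at the wrist. Holding briefly, then withdrawing straight back.

Emit:
send_rows --pt "0 0 0 0 0 0 1" --pt "0 0 0 0 0 0 1" --pt "0 0 0 0 0 0 1" --pt "0 0 0 0 0 0 1" --pt "-0.2 0.01 0 0 0 0 1" --pt "-0.4 0.03 0 0 0 0 1" --pt "-0.6 0.04 0.2 0 0 0 1" --pt "-0.8 0.05 0.4 0 0 0 1" --pt "-0.8 0.05 0.4 0 0 0 1" --pt "-0.8 0.05 0.4 0 0 0 1"

```text
time: 6.6
ee_pos: [0.5593, 0.0501, 0.2203]
eef_rot: [0.035, 0.971, -0.008, 0.237]
ft_force: [0.1, 0.2, 0.6]
width: 0.0005
```

Emit:
send_rows --pt "-0.7 0 0.4 0 0.5 0 1" --pt "-0.7 0 0.4 0 0.5 0 1" --pt "0 0 0 0 0 0 1" --pt "0 0 0 0 0 0 1" --pt "0 0 0 0 0 0 1"

```text
time: 7.02
ee_pos: [0.5113, 0.0506, 0.2466]
eef_rot: [0.034, 0.98, -0.008, 0.195]
ft_force: [0.1, -0.6, -0.3]
width: 0.0005
```

```bash
python3 st.py i side scene
```

```text
t 7.0167 world [0.5113 0.0506 0.2466] jig x,y,z mm [-76.5  -5.3 246.6] F [ 0.1 -0.6 -0.3] w 0.000475266849259838
toolz [ 0.382 -0.03  -0.924] tooly [ 0.07   0.998 -0.003] q [-0.7  -0.26  0.36  2.06  0.29  0.98  1.04]
```

View pics/side_i.png

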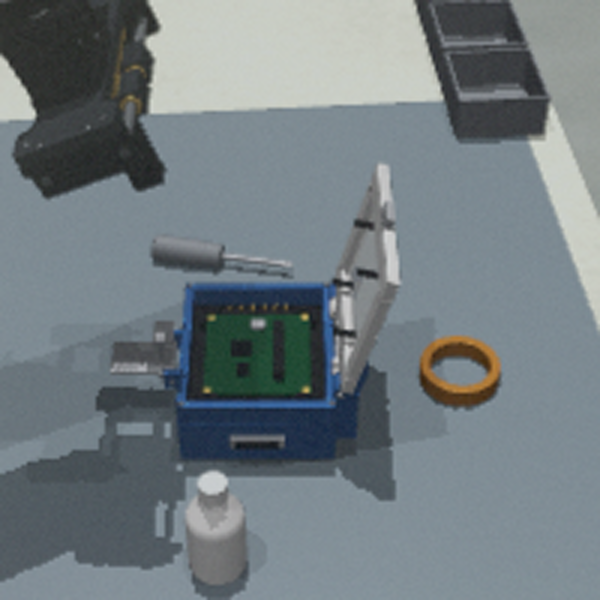

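View pics/scene_i.png

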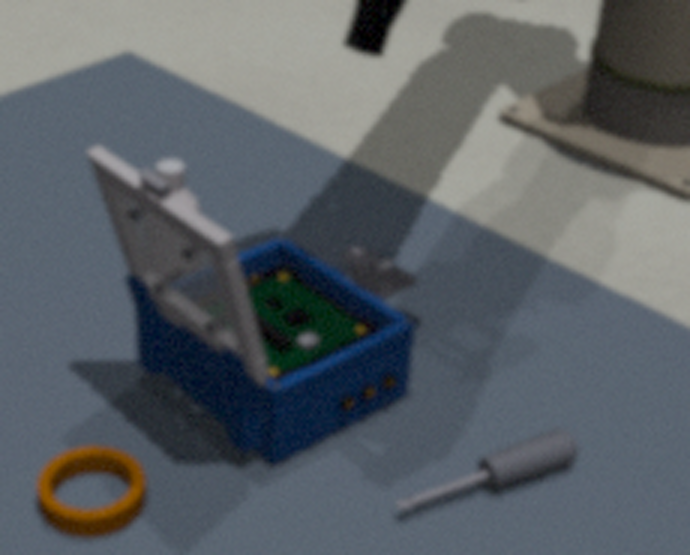

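```bash
python3 - <<'E'
from h import *
import cv2
a=cv2.imread('pics/side_h.png');b=cv2.imread('pics/side_i.png')
# lid far-right silhouette region not hidden by the hand
A=a[240:400,365:405];B=b[240:400,365:405]
g=lambda x:cv2.cvtColor(x,cv2.COLOR_BGR2GRAY).astype(np.float32)
print('lid shift px (3x zoom) pushed->released',cv2.phaseCorrelate(g(A),g(B)))
C=r.calibration('scene');S=r.calibration('side');O=np.array([.588,.0507])
for th in (1.75,1.83):
  for y in (.073,-.073):
    rr=.133;u=np.array([-np.cos(th),np.sin(th)]);n=np.array([np.sin(th),np.cos(th)])
    q=np.array([.068,.074])+rr*u+.007*n
    X=jw(O,-.068,[q[0],y,q[1]])
    print(th,y,'side zoom',((proj(S,X)-[225,90])*3).round(0),'scene zoom',((proj(C,X)-[225,100])*3).round(0))
s0=cv2.imread('pics/side_a.png');
for nm,(y0,y1,x0,x1) in dict(tape=(330,410,415,505),driver=(230,275,145,295),bottle=(470,585,180,250),).items():
    print(nm,cv2.phaseCorrelate(g(s0[y0:y1,x0:x1]),g(b[y0:y1,x0:x1])))
E
```

```text
lid shift px (3x zoom) pushed->released ((-0.2652848661503491, 0.2081304822884391), 0.5730382138490677)
1.75 0.073 side zoom [375. 160.] scene zoom [232. 234.]
1.75 -0.073 side zoom [388. 280.] scene zoom [ 96. 143.]
1.83 0.073 side zoom [388. 163.] scene zoom [219. 244.]
1.83 -0.073 side zoom [402. 282.] scene zoom [ 83. 152.]
tape ((-0.024450332914149442, -0.020519712405587143), 0.9160730873213874)
driver ((0.05467941929939002, 0.5427461262347286), 0.9433742653175636)
bottle ((0.042167123513642935, -0.014998231951587115), 0.7635312479955179)
```

```bash
python3 -c "
from bench import r
print(r.close_job()); print(r.read_state()['time'])"
```

```text
the job is handed in; nothing more can be done
None
the job is handed in; nothing more can be done
```

The jig is open: I pressed the release tab with the closed fingertips, the lid sprang up to about 0.8 rad, and I pushed it over its hinge to the stop. I then withdrew the hand and handed the job in at about 7 s. No verdict was reported.

- **Lid:** the wrist force rose to about 65 N at the stop. After release the lid moved by less than 0.1 camera pixel. Its corners lie close to where they should be for 1.83 rad (fully open), judged by eye from the pictures.
- **Tab:** it sprang back; this was checked by eye only. At the bottom of the press the wrist force briefly reached about 68 N, against the 120 N limit.
- **Board:** it looks flat in its nest and was not approached by the hand. I had no clear view of it before the lid opened, so I did not measure any shift.
- **Bystanders:** in the side view, the tape, screwdriver and bottle moved by at most about 0.2 pixel.
- **Hand:** it is well clear, and the force reads about zero.

No check failed. The two camera views disagreed by up to about 8 mm on the end of the tab, and I used the side view, which agreed with the rest of the jig.

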